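# Mount the stop carriage on the dovetail rail

## Task

Slide the loose aluminium stop carriage onto the dovetail rail from its open, tapered end and run it home until it bears solidly on the stop screw at the far end; press it there with about 15 N, without ramming or forcing it. Then tighten the clamp knob on its side clockwise as far as it goes, so that the carriage is locked against the screw, and leave the other things on the table alone.

Things in the scene. Friction and masses are not known exactly. Their poses are not given: they have to be found in the camera images.
- carriage_grip (a point): Centre of the upright 36 x 36 x 50 mm grip block on the loose aluminium carriage (0.33 kg), 45 mm above the carriage's underside; block spans 22.5 to 72.5 mm. Carriage axes: x = its way along the rail towards the stop, y left, z up. Grasp the block's -x and +x faces (clear on both sides); the clamp knob stands on its -y side.
- carriage: The carriage; origin at its underside, on the channel's centre line, 6 mm to the -y side of the grip block. Plate 100 mm (x) x 84 mm (y), top 22.5 mm up; front face at x = +50 mm. Dovetail channel below along x, open at both ends, with play on the rail of 1.5 mm each side and 2.5 mm above; it stands on the feet either side of the channel.
- knob_grip (a point): Where to grip the black clamp knob: on its vertical axis, 49.5 mm above the carriage's underside, 72 mm to the -y side of the grip block's centre. Disc 38 mm across, below; upright bar 12 mm thick, 42 mm long, 33 to 60.5 mm above the underside. Turns with the knob: the bar's thickness is along the point's x axis turned 0.65 rad counter-clockwise seen from above.
- clamp_knob (a joint): Angle of the clamp knob, rad: 0 loose, grows clockwise seen from above, firm stop at 1.3 (tight). Friction 0.12 N m, stiffer near the end when the shoe bites; it stays where it is left.
- clamp_shoe: Dark steel shoe, 24 mm long, in the -y side of the carriage's channel; the knob pushes it 2.9 mm per rad towards the rail, which also shifts the carriage sideways by up to 3 mm. Origin at the carriage's origin.
- rail: Fixed steel base plate 269 x 104 x 10 mm that carries the dovetail and the stop; origin at its underside, on the rail's centre line; x from the open end to the stop, z up. It spans x = -135 to 134 mm; from -135 to -22 mm it is bare: set the carriage flat there, in line, and slide it on (not possible from above).
- dovetail: Aluminium dovetail rail on the base plate, 13 mm high, 28 mm wide at its foot and 40 mm near its top, wider above than below; origin 10 mm above the rail's origin, on the base plate, rail axes. It begins at x = -22 mm with a nose, 20 mm long, whose tip is 5 mm narrower on each side, and runs under the stop block, whose face is at x = 113 mm.
- rail_start (a point): Middle of the tip of the dovetail's tapered nose, on the top of the base plate (10 mm above the table), rail axes.
- rail_home (a point): Where the centre of the carriage's grip block is when the carriage is home on a stop screw at mid setting; the true place lies up to 20 mm short of or beyond it along x. It is 56 mm beyond rail_start along the rail's x, 6 mm to its +y side, 55 mm above the table; rail axes.
- end_stop: Dark steel block 14 mm (x) x 56 x 30 mm high at the far end; origin at the foot of its near face, on the base plate, rail axes. A steel stop screw through it meets the carriage's front face, 19 mm above the plate. It is set differently each time, not reported: its tip, pressed in, stands 9 to 49 mm out of the block, rigid; free, 5 mm more (soft spring, up to 1.5 N). Find it by feel.
- glasses_case: Bystander: white ribbed case, 62 x 106 x 40 mm, origin under its centre.
- earplug_box: Bystander: cream box, 36 x 56 x 70 mm, origin under its centre.
- sample_1: Bystander: flat wooden test piece with a pocket, 60 x 90 x 16 mm, origin under its centre.

How it is judged:
By the outcome, as a careful person would: the job done as asked, in the order asked, and still so for the second after the job is handed in, with the robot touching nothing.
It also fails if it takes over 66 s, if anything falls off the work surface, if the arm or the gripper's body presses on something with over 40 N, if the wrist force passes 120 N, or if a joint passes its speed limit or range.

## Robot

A 6-joint arm with a two-finger parallel gripper is mounted at the origin on a cart in front of the work surface, level with it; the furniture and walls round the work are solid. World frame = base frame: x ahead of the robot, y to its left, z up, the work surface at z = 0. Lengths are in m, angles in rad, forces in N, time in s.
With the tool pointing down it reaches from about 0.375 to 0.9 m from the base axis. Payload 3.1 kg.
Tool frame: the origin (TCP) lies at the very end of the fingers, on their centre line; the grasp point (between the pads) lies 19 mm behind it; z points along the fingers, y is the line along which they close (so a half turn about z gives the same grasp; the last joint's range is limited). The gripper opens to 87 mm and grips with 3 to 60 N. Pads are 19 mm wide; open, the fingers measure 117 mm over their backs; the gripper's body (75 mm by 190 mm) begins 51 mm behind the grasp point.
Start: joints at [0.963, 0.527, 1.433, -0, 1.181, -0.178], TCP at [0.26, 0.568, 0.223] pointing down, gripper open.
Joint ranges: [-3.08, 3.08], [-0.75, 2.2], [0.22, 2.44], [-1.43, 4.57], [0, 2.65], [-2.85, 2.85]. Speed limits (rad/s): [2.79, 2.79, 3.14, 3.14, 3.14, 3.14].

## Interface

Orientations are given as a unit quaternion [x, y, z, w].
In Python, from rig import robot gives the robot as it stands. The module is installed in compiled form; this text tells all that it offers.
- The arm moves only by the tool servo_tool, never from a script. Its argument "rows" is one flat list of numbers, 5 for each row, row after row: the closure, from -1 (fully open) to 1 (shut), so that 0 is half open, then the shift along the tool's x, y, z in m, then the turn about the tool's z in degrees. A call has 1 to 5 rows; each row shifts and turns the commanded pose from where the row before left it, along the tool's axes as they then stand; what a row does not reach is not made up. A row lasts 1/12 s, in which the tool goes at most 41.7 mm and 7.16 degrees, less where a joint would pass 70% of its speed; a pose out of reach is approached as far as the arm can. A call with a gripper value outside its range is refused whole. The fingers move at their own pace and stop on an object; "newtons" is the grip in N (left out, the last holds). Time passes only in rows, so rows that do not move let the fingers close. It gives the time, the measured TCP pose, the force, the opening and the grip force at its end, in the units of the state.
- robot.get_obs(): the state, without advancing time (a new reading comes with each control period).
- robot.camera(name): name is "scene" or "top" or "wrist"; returns a dict with "pixels" (480x640x3 uint8, red, green, blue), "intrinsics" (3x3 intrinsics, pixels), "rvec" (rotation vector, rad) and "tvec" (3), from world to camera coordinates, as OpenCV has them; the wrist camera has in their place "mount" (4x4, takes a point from camera to tool coordinates, whose origin is the TCP and whose axes are the flange's). Camera axes: x right, y down, z forward; pixel columns grow to the right and rows downward; lengths in m; the calibration is good to about 2 mm. A picture is of the moment at which its call begins: read the wrist's pose just before it. There is no depth.
- robot.hand_in(): hands the job in; it is judged then, once.
Trained networks look in a picture, given as the dict that the camera call returned (one of the last four; its "shot" number tells which), for a name from the list of things; names that differ only in an ending like _2 or _b are one class to them, and where a whole thing is asked for, a point or a joint stands for the part that bears it (a point fixed in the world has none). Each returns a list of dicts, best first, with "score" (0 to 1); they miss things now and then, are a little off and sometimes report something else, mostly with a low value. They report only what shows in the picture. A call takes as long as a camera call.
- robot.spot_in(picture, query): "at" ([x, y, z] in m, in world coordinates, good to about 4 mm: the middle of the surface that is visible of it).
- robot.outline_of(picture, query): "region" (480x640 bool, what is visible of it).
- robot.place_of(picture, query): "at" ([x, y, z] in m, in world coordinates, good to about 4 mm: a listed point, or the origin of a listed thing).
The state is a dict: "time": time; "q": joint angles; "joint_velocities": joint speeds; "joint_torque": joint torques, N m; "position": TCP position; "tool_rot": TCP orientation; "ft_force": force on the tool from outside, world axes, zero at the start; "moment": the same for the moment, N m; "grip_width": finger opening in m; "grip_force": force on a finger pad.
Only numpy, scipy, OpenCV 4.12 (cv2) and the standard library are available. Lean on these libraries where they do the work, as an engineer would, in place of code of your own. Each camera call takes 0.05 s, during which the arm holds its last target. There are 200 camera calls.

## Working session

There is one attempt and no reset: what is moved stays moved. The work goes in short steps, Python scripts to look and compute and a tool call to move; the robot and the scene stay as the last step left them, time stands still between calls to the robot, and variables do not carry over. Pictures are saved under pics/ and viewed, at most 10 in all, crops included, and the job is handed in when it is done.

Besides the shell and the picture viewer there is one more tool, called after "Request:" as a command line: name --argument value ..., lists and objects as JSON in quotes. servo_tool: Moves the arm, as the interface text tells. Its arguments: {"type":"object","properties":{"rows":{"type":"array","items":{"type":"number"}},"newtons":{"type":"number"}},"required":["rows"]}

```bash
mkdir -p pics; cat > h.py <<'E'
from rig import robot
import numpy as np, cv2
from scipy.spatial.transform import Rotation as R
def shot(name,f=None):
    p=robot.camera(name)
    if f: cv2.imwrite('pics/'+f,cv2.cvtColor(p['pixels'],cv2.COLOR_RGB2BGR))
    return p
def places(p,qs):
    for q in qs:
        print(q,[(np.round(d['at'],4).tolist(),round(d['score'],2)) for d in robot.place_of(p,q)[:2]])
def st():
    o=robot.get_obs()
    print('t',o['time'],'pos',np.round(o['position'],4),'R',np.round(R.from_quat(o['tool_rot']).as_matrix(),3).tolist(),'F',np.round(o['ft_force'],2),'w',o['grip_width'],'q',np.round(o['q'],2))
    return o
Q=['carriage_grip','carriage','knob_grip','rail','dovetail','rail_start','rail_home','end_stop','glasses_case','earplug_box','sample_1']
E
python3 - <<'E'
from h import *
st()
for n in('top','scene'):
    p=shot(n,n+'1.png'); print(n); places(p,Q)
E
```

```text
t 0.0 pos [0.26   0.5676 0.2216] R [[-0.909, 0.417, -0.001], [0.417, 0.909, -0.002], [0.0, -0.002, -1.0]] F [0.43 0.6  0.85] w 0.08680043272710289 q [ 0.96  0.53  1.43  0.    1.18 -0.18]
top
carriage_grip [([0.4623, 0.1918, 0.0461], 0.86)]
carriage [([0.4583, 0.1954, -0.0039], 0.56)]
knob_grip [([0.4372, 0.2571, 0.0496], 0.82)]
rail [([0.5163, -0.0798, -0.0001], 0.87)]
dovetail [([0.5151, -0.0866, 0.0079], 0.81), ([0.406, -0.0995, 0.0116], 0.63)]
rail_start [([0.5382, -0.08, 0.0104], 0.92)]
rail_home [([0.4781, -0.0986, 0.0527], 0.61)]
end_stop [([0.4047, -0.1034, 0.0084], 0.77)]
glasses_case [([0.3913, -0.3482, 0.0017], 0.76)]
earplug_box [([0.7033, -0.1114, -0.0007], 0.67)]
sample_1 [([0.5147, -0.0855, 0.0084], 0.62), ([0.6746, -0.2573, 0.0], 0.6)]
scene
carriage_grip [([0.4619, 0.1896, 0.0472], 0.59), ([0.4368, 0.2618, 0.0516], 0.55)]
carriage [([0.4593, 0.199, -0.0032], 0.82)]
knob_grip [([0.4394, 0.2616, 0.0506], 0.67)]
rail [([0.5169, -0.0858, -0.0008], 0.83)]
dovetail [([0.5174, -0.0851, 0.0066], 0.92)]
rail_start [([0.5374, -0.08, 0.0113], 0.94)]
rail_home [([0.4855, -0.0971, 0.0562], 0.72)]
end_stop [([0.4067, -0.1049, 0.0124], 0.77)]
glasses_case [([0.3975, -0.3451, -0.0004], 0.69)]
earplug_box [([0.4382, 0.2573, 0.0515], 0.71), ([0.4628, 0.1907, 0.0472], 0.42)]
sample_1 [([0.661, -0.2598, -0.001], 0.62)]
```

View pics/top1.png

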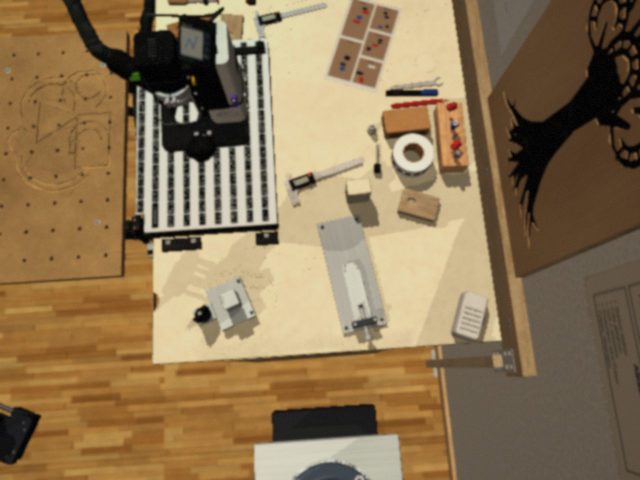

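View pics/scene1.png

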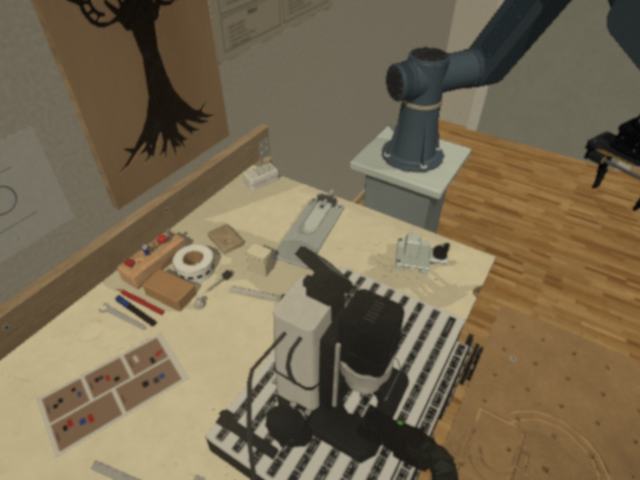

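The top view shows the rail's open end at about (342,225) and its stop at (362,330), near the robot. The carriage is at (232,305) with its knob at (202,314). The scene view agrees with this, and the table between them is clear.

```bash
cat >> h.py <<'E'
def plan(pos,yaw,c=-1,step=.038,dst=6.8,start=None):
    """rows from the measured pose to pos with tool y at yaw (deg), tool down"""
    o=robot.get_obs(); p=np.array(o['position']); M=R.from_quat(o['tool_rot']).as_matrix()
    d=(np.degrees(np.arctan2(M[1,1],M[0,1]))-yaw+180)%360-180
    n=int(np.ceil(max(np.linalg.norm(pos-p)/step,abs(d)/dst,1)))
    for i in range(n):
        s=np.round(M.T@(pos-p)/(n-i),3); p=p+M@s
        a=round(d/(n-i),1); d-=a; M=M@R.from_euler('z',a,degrees=True).as_matrix()
        print([c,*s.tolist(),a])
E
python3 - <<'E'
from h import *
p=robot.camera('wrist'); print(np.round(p['mount'],3), p['intrinsics'])
plan(np.array([.462,.191,.2]),19)
E
```

```text
[[ 0.001 -0.963 -0.268  0.073]
 [ 1.     0.001 -0.    -0.   ]
 [ 0.001 -0.268  0.963 -0.163]
 [ 0.     0.     0.     1.   ]] [[422.94129905   0.         321.5683351 ]
 [  0.         422.94129905 237.50637178]
 [  0.           0.           1.        ]]
[-1, -0.028, -0.022, 0.002, np.float64(3.9)]
[-1, -0.03, -0.02, 0.002, np.float64(3.9)]
[-1, -0.031, -0.017, 0.002, np.float64(3.9)]
[-1, -0.032, -0.015, 0.002, np.float64(3.9)]
[-1, -0.033, -0.013, 0.002, np.float64(3.8)]
[-1, -0.034, -0.011, 0.002, np.float64(3.9)]
[-1, -0.035, -0.009, 0.002, np.float64(3.8)]
[-1, -0.035, -0.006, 0.002, np.float64(3.9)]
[-1, -0.035, -0.004, 0.002, np.float64(3.8)]
[-1, -0.036, -0.001, 0.002, np.float64(3.9)]
[-1, -0.036, 0.001, 0.001, np.float64(3.8)]
[-1, -0.035, 0.003, 0.002, np.float64(3.9)]
```

Request:
servo_tool --rows '[-1,-0.028,-0.022,0.002,3.9,-1,-0.03,-0.02,0.002,3.9,-1,-0.031,-0.017,0.002,3.9,-1,-0.032,-0.015,0.002,3.9,-1,-0.033,-0.013,0.002,3.8]'

```text
time: 1.67
position: [0.3447, 0.4101, 0.2126]
tool_rot: [0.376, 0.927, 0.0, 0.0]
ft_force: [0.3, 0.7, 0.1]
grip_width: 0.0874
grip_force: 0.0
```

Request:
servo_tool --rows '[-1,-0.034,-0.011,0.002,3.9,-1,-0.035,-0.009,0.002,3.8,-1,-0.035,-0.006,0.002,3.9,-1,-0.035,-0.004,0.002,3.8,-1,-0.036,-0.001,0.002,3.9]'

```text
time: 2.08
position: [0.4292, 0.2525, 0.2027]
tool_rot: [0.526, 0.85, 0.0, 0.0]
ft_force: [0.7, -0.5, 0.3]
grip_width: 0.0871
grip_force: 0.0
```

Request:
servo_tool --rows '[-1,-0.036,0.001,0.001,3.8,-1,-0.035,0.003,0.002,3.9,-1,0,0,0,0,-1,0,0,0,0,-1,0,0,0,0]'

```text
time: 2.5
position: [0.4617, 0.1913, 0.1995]
tool_rot: [0.581, 0.814, -0.0, -0.0]
ft_force: [-0.4, 0.0, -0.5]
grip_width: 0.087
grip_force: 0.0
```

```bash
python3 - <<'E'
from h import *
st(); p=shot('wrist','w1.png'); places(p,['carriage_grip','carriage','knob_grip','clamp_shoe'])
p=shot('wrist'); places(p,['carriage_grip','carriage','knob_grip'])
E
```

```text
t 2.5 pos [0.4617 0.1913 0.1995] R [[-0.325, 0.946, -0.001], [0.946, 0.325, 0.0], [0.001, -0.001, -1.0]] F [-0.4   0.01 -0.52] w 0.08704931399720787 q [ 0.17  0.39  1.77  0.    0.98 -0.16]
carriage_grip [([0.4639, 0.1932, 0.0446], 0.91)]
carriage [([0.4575, 0.1932, 0.0021], 0.58)]
knob_grip [([0.4393, 0.2569, 0.0462], 0.71)]
clamp_shoe []
carriage_grip [([0.4679, 0.1914, 0.0449], 0.72)]
carriage [([0.4588, 0.1951, 0.0029], 0.78)]
knob_grip []
```

View pics/w1.png

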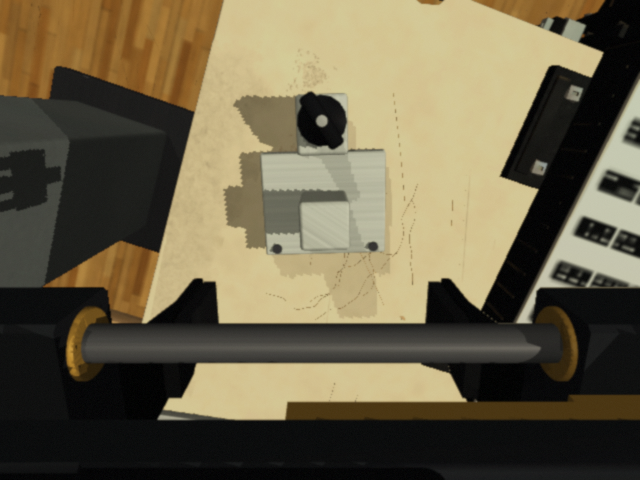

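The wrist view shows the carriage square to the fingers to within about 2°. The grip block top is at about (325,225), between the fingers, and the knob is at (322,120).

```bash
python3 - <<'E'
from h import *
plan(np.array([.4635,.1918,.030]),20.5)
E
```

```text
[-1, -0.0, 0.0, 0.034, np.float64(-0.3)]
[-1, -0.0, 0.0, 0.034, np.float64(-0.3)]
[-1, -0.0, 0.001, 0.034, np.float64(-0.3)]
[-1, -0.0, 0.0, 0.034, np.float64(-0.3)]
[-1, -0.0, 0.001, 0.034, np.float64(-0.3)]
```

Request:
servo_tool --rows '[-1,0,0,0.034,-0.3,-1,0,0,0.034,-0.3,-1,0,0.001,0.034,-0.3,-1,0,0,0.034,-0.3,-1,0,0.001,0.03,-0.3]' --newtons 20

```text
time: 3.37
position: [0.4636, 0.1919, 0.0319]
tool_rot: [0.57, 0.822, -0.0, -0.0]
ft_force: [-0.7, -0.4, -0.1]
grip_width: 0.0871
grip_force: 0.0
```

Request:
servo_tool --rows '[-1,0,0,0.003,0,-1,0,0,0,0,0,0,0,0,0,0.3,0,0,0,0,1,0,0,0,0]'

```text
time: 3.78
position: [0.4654, 0.1921, 0.0325]
tool_rot: [0.57, 0.822, 0.001, 0.001]
ft_force: [-0.4, 0.2, -1.0]
grip_width: 0.0744
grip_force: 0.0
```

Request:
servo_tool --rows '[1,0,0,0,0,1,0,0,0,0,1,0,0,0,0,1,0,0,0,0]' --newtons 40

```text
time: 4.12
position: [0.4642, 0.1919, 0.031]
tool_rot: [0.57, 0.822, 0.0, 0.0]
ft_force: [1.1, 0.1, -0.3]
grip_width: 0.048
grip_force: 0.0
```

Request:
servo_tool --rows '[1,0,0,0,0,1,0,0,0,0,1,0,0,0,0,1,0,0,0,0,1,0,0,0,0]'

```text
time: 4.53
position: [0.4639, 0.1918, 0.0306]
tool_rot: [0.57, 0.822, -0.0, -0.0]
ft_force: [-0.2, 0.4, 1.9]
grip_width: 0.0365
grip_force: 40.0
```

Request:
servo_tool --rows '[1,0,0,-0.01,0,1,0,0,-0.02,0,1,0,0,-0.02,0,1,0,0,-0.02,0,1,0,0,0,0]'

```text
time: 4.95
position: [0.4659, 0.1923, 0.1035]
tool_rot: [0.57, 0.822, 0.002, 0.002]
ft_force: [0.1, 0.1, -4.2]
grip_width: 0.0359
grip_force: 40.0
```

```bash
python3 - <<'E'
from h import *
st(); p=shot('wrist','w2.png'); places(p,['carriage_grip','carriage','knob_grip'])
for i in range(2):
  p=shot('top'); places(p,['carriage_grip','carriage','knob_grip','rail_start','rail','end_stop','dovetail'])
  p=shot('scene'); places(p,['carriage_grip','carriage','knob_grip','rail_start','rail','end_stop','dovetail'])
E
```

```text
t 4.95 pos [0.4659 0.1923 0.1035] R [[-0.35, 0.937, 0.006], [0.937, 0.35, 0.001], [-0.001, 0.006, -1.0]] F [ 0.1   0.12 -4.15] w 0.03587344279728451 q [ 0.17  0.55  1.85  0.    0.74 -0.19]
carriage_grip [([0.4662, 0.1935, 0.1174], 0.82)]
carriage [([0.4597, 0.1963, 0.075], 0.67)]
knob_grip [([0.4426, 0.2567, 0.1191], 0.82)]
carriage_grip [([0.4587, 0.1901, 0.1115], 0.51)]
carriage [([0.4569, 0.1959, 0.0683], 0.57)]
knob_grip []
rail_start [([0.5353, -0.079, 0.012], 0.61)]
rail [([0.5155, -0.0821, -0.0014], 0.81)]
end_stop [([0.408, -0.1039, 0.0115], 0.67)]
dovetail [([0.5161, -0.0866, 0.007], 0.94)]
carriage_grip [([0.4616, 0.1911, 0.1132], 0.63)]
carriage [([0.4583, 0.1958, 0.0652], 0.64), ([0.5381, -0.0832, 0.016], 0.47)]
knob_grip [([0.4387, 0.26, 0.1204], 0.8), ([0.3974, -0.3475, 0.0018], 0.66)]
rail_start [([0.538, -0.0818, 0.0126], 0.55)]
rail [([0.5139, -0.0841, 0.0005], 0.89)]
end_stop []
dovetail [([0.5146, -0.0838, 0.0083], 0.8)]
carriage_grip [([0.4657, 0.1927, 0.1147], 0.52)]
carriage [([0.4575, 0.1963, 0.066], 0.44)]
knob_grip []
rail_start [([0.5133, -0.0813, -0.0011], 0.73), ([0.5331, -0.0819, 0.0082], 0.64)]
rail [([0.5159, -0.0816, -0.0022], 0.93)]
end_stop [([0.405, -0.1016, 0.012], 0.74)]
dovetail [([0.5141, -0.0873, 0.007], 0.58)]
carriage_grip [([0.4643, 0.1925, 0.1145], 0.9), ([0.483, -0.0955, 0.056], 0.26)]
carriage [([0.4609, 0.198, 0.0684], 0.85)]
knob_grip [([0.4376, 0.2631, 0.1213], 0.47)]
rail_start [([0.537, -0.0823, 0.0089], 0.79), ([0.5168, -0.0816, 0.0073], 0.41)]
rail [([0.5148, -0.0836, -0.0007], 0.87)]
end_stop [([0.4064, -0.1019, 0.0108], 0.61)]
dovetail [([0.5178, -0.0836, 0.0086], 0.91)]
```

View pics/w2.png

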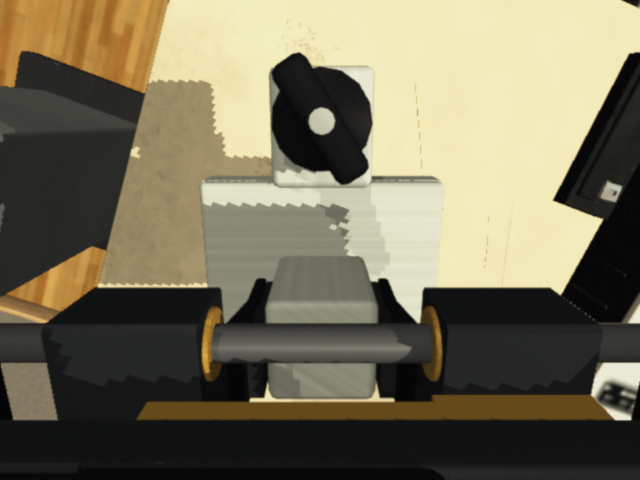

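The carriage hangs level and square in the grip. The knob cap at (322,121) puts its axis 72.6 mm along tool +x, so the block centre sits 0.6 mm off the TCP. Next I'll measure the rail's direction from its outline.

```bash
python3 - <<'E'
from h import *
for n in('top','scene'):
    p=shot(n); r=robot.outline_of(p,'rail')[0]
    K=p['intrinsics']; Rm=R.from_rotvec(np.ravel(p['rvec'])).as_matrix(); t=np.ravel(p['tvec'])
    m=r['region'].astype(np.uint8); m=cv2.morphologyEx(m,cv2.MORPH_OPEN,np.ones((9,9)))
    c=max(cv2.findContours(m,0,cv2.CHAIN_APPROX_NONE)[0],key=len)[:,0].astype(float)
    d=(np.c_[c,np.ones(len(c))]@np.linalg.inv(K).T)@Rm; C=-Rm.T@t
    w=C+d*((0.010-C[2])/d[:,2])[:,None]
    rc=cv2.minAreaRect(w[:,:2].astype(np.float32)*1000); print(n,r['score'],rc)
    # long-side fits in rail frame
    a=np.radians(189.8);u=np.array([np.cos(a),np.sin(a)]);v=np.array([-u[1],u[0]])
    x=(w[:,:2]-[.5157,-.0842])@u; y=(w[:,:2]-[.5157,-.0842])@v
    for s in(1,-1):
        k=(abs(x)<.085)&(s*y>.035); k&=abs(y-np.median(y[k]))<.006
        f=np.polyfit(x[k],y[k],1); print(s,k.sum(),'slope deg',np.degrees(f[0]),'off mm',f[1]*1e3)
    k=abs(y)<.04; print('ends',np.median(x[k&(x<0)]),np.median(x[k&(x>0)]))
E
```

```text
top 0.8 ((516.1505126953125, -84.2523193359375), (272.6357421875, 106.35245513916016), 9.534418106079102)
1 69 slope deg -0.9979302901299384 off mm 50.96086309220339
-1 70 slope deg -0.5661627133041408 off mm -50.78671997818495
ends -0.13332717704212185 0.133314832336276
scene 0.75 ((502.7175598144531, -82.99018096923828), (314.7774963378906, 108.70986938476562), 8.61501407623291)
1 36 slope deg -1.483325323057943 off mm 49.43435438252422
-1 35 slope deg -1.3649705529824028 off mm -55.860051241206705
ends -0.1238517065060777 0.1567113917408097
```

```bash
python3 - <<'E'
from h import *
plan(np.array([.594,-.0784,.09]),9.1,c=1)
E
```

```text
[1, -0.037, 0.003, 0.001, np.float64(1.4)]
[1, -0.037, 0.004, 0.001, np.float64(1.4)]
[1, -0.037, 0.005, 0.001, np.float64(1.4)]
[1, -0.037, 0.006, 0.002, np.float64(1.4)]
[1, -0.037, 0.007, 0.001, np.float64(1.4)]
[1, -0.037, 0.008, 0.002, np.float64(1.5)]
[1, -0.036, 0.009, 0.001, np.float64(1.4)]
[1, -0.037, 0.011, 0.002, np.float64(1.5)]
```

Request:
servo_tool --rows '[1,-0.02,0.002,0.001,1.4,1,-0.037,0.004,0.001,1.4,1,-0.037,0.005,0.001,1.4,1,-0.037,0.006,0.001,1.4,1,-0.037,0.007,0.001,1.4]'

```text
time: 7.37
position: [0.5376, 0.0372, 0.0955]
tool_rot: [0.62, 0.785, 0.0, -0.0]
ft_force: [0.4, 0.2, -3.3]
grip_width: 0.0357
grip_force: 40.0
```

Request:
servo_tool --rows '[1,-0.037,0.008,0.002,1.5,1,-0.037,0.009,0.002,1.4,1,-0.037,0.01,0.002,1.5,1,-0.016,0.002,0,0,1,0,0,0,0]'

```text
time: 7.78
position: [0.5938, -0.0849, 0.0896]
tool_rot: [0.651, 0.759, 0.0, 0.002]
ft_force: [-0.2, 0.0, -3.9]
grip_width: 0.0356
grip_force: 40.0
```

Request:
servo_tool --rows '[1,0,0,0,0,1,0,0,0,0,1,0,0,0,0]'

```text
time: 8.03
position: [0.5899, -0.0783, 0.0893]
tool_rot: [0.648, 0.761, -0.0, -0.001]
ft_force: [0.4, -0.4, -4.3]
grip_width: 0.0356
grip_force: 40.0
```

```bash
python3 - <<'E'
from h import *
st(); p=shot('wrist','w3.png'); places(p,['carriage_grip','carriage','knob_grip','rail_start','rail','end_stop','dovetail'])
for n in('scene','top'):
  p=shot(n); places(p,['carriage_grip','carriage','rail_start','rail','end_stop','dovetail'])
plan(np.array([.594,-.0784,.055]),9.1,c=1,step=.02)
E
```

```text
t 8.0333 pos [ 0.5899 -0.0783  0.0893] R [[-0.159, 0.987, -0.002], [0.987, 0.159, 0.001], [0.001, -0.002, -1.0]] F [ 0.43 -0.41 -4.3 ] w 0.03562075096433542 q [-0.32  0.67  1.62  0.    0.86 -0.48]
carriage_grip [([0.5892, -0.0738, 0.1037], 0.62)]
carriage [([0.5848, -0.0733, 0.061], 0.79)]
knob_grip [([0.5766, -0.0103, 0.1071], 0.94)]
rail_start []
rail [([0.5105, -0.0867, 0.0014], 0.66)]
end_stop [([0.4004, -0.101, 0.01], 0.82)]
dovetail [([0.5187, -0.0861, 0.0109], 0.55)]
carriage_grip [([0.5904, -0.0811, 0.1076], 0.77)]
carriage [([0.5869, -0.0722, 0.0559], 0.7), ([0.4845, -0.0936, 0.0563], 0.67)]
rail_start [([0.5371, -0.0833, 0.0111], 0.89)]
rail [([0.5187, -0.0851, -0.002], 0.93)]
end_stop [([0.591, -0.0824, 0.1067], 0.55), ([0.4104, -0.1044, 0.0106], 0.49)]
dovetail [([0.665, -0.2601, -0.0008], 0.66), ([0.5173, -0.08, 0.0087], 0.52)]
carriage_grip []
carriage []
rail_start []
rail []
end_stop [([0.6708, -0.2598, -0.0001], 0.41)]
dovetail []
[1, 0.001, 0.002, 0.017, np.float64(-0.0)]
[1, 0.0, 0.001, 0.018, np.float64(-0.0)]
```

View pics/w3.png

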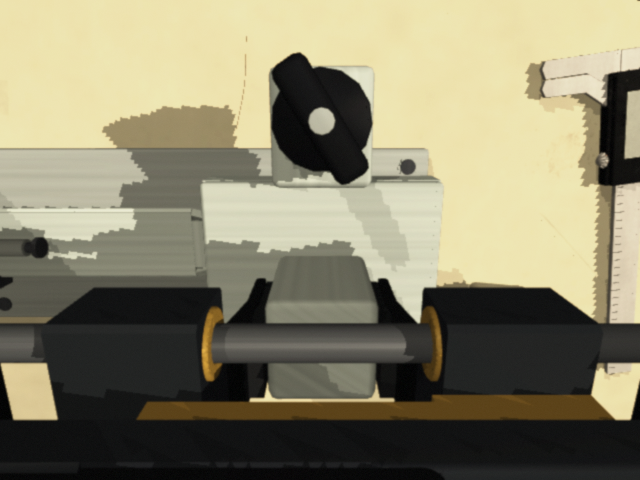

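The wrist view shows the rail edges parallel to the carriage, with the plate edge at row 149 and the dovetail edges at rows 208 and 275. The channel line is within 1 mm of the rail's. The carriage front is about 3 mm short of the nose tip, so I'll back off 5 mm and set it down.

Request:
servo_tool --rows '[1,0,0.003,0.017,0,1,0,0.002,0.018,0,1,0,0,0.006,0,1,0,0,0.002,0,1,0,0,0.002,0]'

```text
time: 9.55
position: [0.5959, -0.079, 0.0443]
tool_rot: [0.649, 0.761, -0.0, -0.0]
ft_force: [0.1, -0.5, -3.6]
grip_width: 0.0355
grip_force: 40.0
```

Request:
servo_tool --rows '[1,0,0,0.001,0,1,0,0,0.001,0,1,0,0,0.001,0,1,0,0,0,0]'

```text
time: 9.88
position: [0.5963, -0.0792, 0.042]
tool_rot: [0.649, 0.761, 0.0, 0.0]
ft_force: [0.3, 0.1, -4.0]
grip_width: 0.0354
grip_force: 40.0
```

Request:
servo_tool --rows '[1,0,0,0.001,0,1,0,0,0.001,0,1,0,0,0,0,1,0,0,0,0]'

```text
time: 10.22
position: [0.5964, -0.0792, 0.0406]
tool_rot: [0.649, 0.761, 0.0, 0.0]
ft_force: [-1.3, 0.8, 5.6]
grip_width: 0.0355
grip_force: 40.0
```

Request:
servo_tool --rows '[1,0,-0.003,-0.0005,0,1,0,-0.005,0,0,1,0,-0.005,0,0,1,0,-0.005,0,0,1,0,-0.004,0,0]' --newtons 30

```text
time: 10.63
position: [0.5751, -0.0831, 0.0407]
tool_rot: [0.649, 0.761, 0.001, 0.001]
ft_force: [4.1, -0.6, 4.5]
grip_width: 0.0356
grip_force: 30.0
```

Request:
servo_tool --rows '[1,0,-0.004,0,0,1,0,-0.004,0,0,1,0,-0.003,0,0,1,0,0,0,0]'

```text
time: 10.97
position: [0.5636, -0.0848, 0.0406]
tool_rot: [0.649, 0.761, 0.0, 0.001]
ft_force: [2.8, -0.7, 5.5]
grip_width: 0.0362
grip_force: 30.0
```

Request:
servo_tool --rows '[1,0,-0.003,-0.0007,0,1,0,-0.004,0,0,1,0,-0.004,0,0,1,0,-0.004,0,0,1,0,-0.003,0,0]'

```text
time: 11.38
position: [0.545, -0.0871, 0.0406]
tool_rot: [0.649, 0.761, -0.0, -0.0]
ft_force: [1.9, -0.0, 0.7]
grip_width: 0.0362
grip_force: 30.0
```

Request:
servo_tool --rows '[1,0,-0.004,0,0,1,0,-0.005,0,0,1,0,-0.005,0,0,1,0,-0.005,0,0,1,0,-0.004,0,0]'

```text
time: 11.8
position: [0.522, -0.0907, 0.0406]
tool_rot: [0.649, 0.761, -0.0, -0.0]
ft_force: [2.2, 0.0, 0.5]
grip_width: 0.0356
grip_force: 30.0
```

Request:
servo_tool --rows '[1,0,-0.004,0,0,1,0,-0.005,0,0,1,0,-0.005,0,0,1,0,-0.005,0,0,1,0,-0.003,0,0]'

```text
time: 12.22
position: [0.5001, -0.0941, 0.0406]
tool_rot: [0.649, 0.761, -0.0, -0.001]
ft_force: [0.8, 0.9, -1.1]
grip_width: 0.0358
grip_force: 30.0
```

Request:
servo_tool --rows '[1,0,-0.001,0,0,1,0,-0.001,0,0,1,0,-0.001,0,0,1,0,-0.001,0,0,1,0,-0.001,0,0]'

```text
time: 12.63
position: [0.4961, -0.0949, 0.0406]
tool_rot: [0.649, 0.761, -0.0, -0.0]
ft_force: [1.5, 0.5, -1.7]
grip_width: 0.0355
grip_force: 30.0
```

```bash
python3 - <<'E'
from h import *
st(); p=shot('wrist','w4.png')
E
```

```text
t 12.6333 pos [ 0.4961 -0.0949  0.0406] R [[-0.158, 0.987, -0.001], [0.987, 0.158, 0.0], [0.0, -0.0, -1.0]] F [ 1.52  0.54 -1.69] w 0.03547728703456814 q [-0.41  0.67  1.87 -0.    0.6  -0.57]
```

View pics/w4.png

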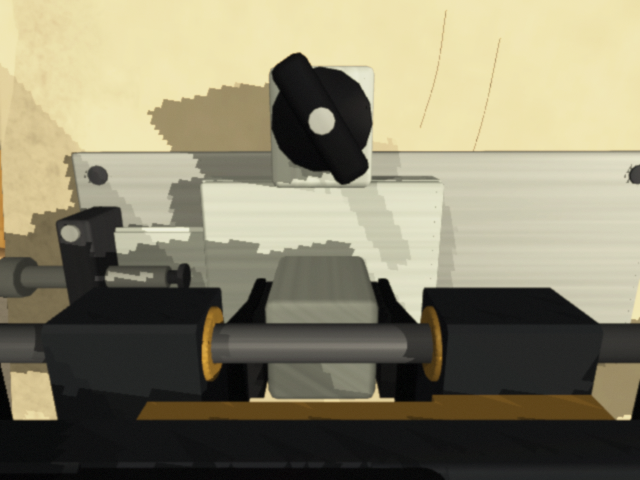

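The screw tip is at about (190,275) and the carriage front at column 202. That leaves about 8 mm to first touch, then roughly 5 mm of spring travel.

Request:
servo_tool --rows '[1,0,-0.002,0,0,1,0,-0.002,0,0,1,0,-0.002,0,0,1,0,-0.002,0,0,1,0,-0.001,0,0]'

```text
time: 13.1
position: [0.4868, -0.0963, 0.0406]
tool_rot: [0.649, 0.761, -0.0, -0.0]
ft_force: [-0.2, 0.4, -3.0]
grip_width: 0.0355
grip_force: 30.0
```

Request:
servo_tool --rows '[1,0,-0.001,0,0,1,0,-0.001,0,0,1,0,-0.001,0,0]'

```text
time: 13.35
position: [0.4842, -0.0968, 0.0406]
tool_rot: [0.649, 0.761, -0.0, -0.0]
ft_force: [1.9, 0.5, -3.6]
grip_width: 0.0355
grip_force: 30.0
```

Request:
servo_tool --rows '[1,0,-0.001,0.0003,0,1,0,-0.001,0,0]'

```text
time: 13.52
position: [0.4831, -0.0973, 0.0407]
tool_rot: [0.649, 0.761, 0.0, 0.001]
ft_force: [2.4, 0.5, -1.5]
grip_width: 0.0356
grip_force: 30.0
```

Request:
servo_tool --rows '[1,0,-0.001,0,0,1,0,-0.0005,0,0]'

```text
time: 13.68
position: [0.4822, -0.0976, 0.0408]
tool_rot: [0.649, 0.76, 0.001, 0.001]
ft_force: [4.5, 2.4, -0.9]
grip_width: 0.0354
grip_force: 30.0
```

Request:
servo_tool --rows '[1,0,-0.001,0,0,1,0,-0.0005,0,0]'

```text
time: 13.85
position: [0.4819, -0.0979, 0.0409]
tool_rot: [0.65, 0.76, 0.001, 0.002]
ft_force: [6.3, 4.8, -1.5]
grip_width: 0.0359
grip_force: 30.0
```

Request:
servo_tool --rows '[1,0.0005,-0.001,0,0,1,0,0,0,0]'

```text
time: 14.02
position: [0.4818, -0.0979, 0.041]
tool_rot: [0.65, 0.76, 0.002, 0.003]
ft_force: [7.5, 4.3, -2.2]
grip_width: 0.0357
grip_force: 30.0
```

Request:
servo_tool --rows '[1,0,-0.0005,0,0,1,0,0,0,0,1,0,0,0,0]'

```text
time: 14.27
position: [0.4818, -0.0979, 0.041]
tool_rot: [0.65, 0.76, 0.002, 0.003]
ft_force: [8.0, 3.9, -1.8]
grip_width: 0.036
grip_force: 30.0
```

Request:
servo_tool --rows '[1,0,-0.001,0,0,1,0,-0.001,0,0,1,0,0,0,0]'

```text
time: 14.52
position: [0.4815, -0.098, 0.0411]
tool_rot: [0.65, 0.76, 0.003, 0.005]
ft_force: [13.7, 9.0, -2.6]
grip_width: 0.036
grip_force: 30.0
```

Request:
servo_tool --rows '[1,0,-0.001,0,0,1,0,-0.0005,0,0,1,0,0,0,0]'

```text
time: 14.77
position: [0.4813, -0.098, 0.0412]
tool_rot: [0.65, 0.76, 0.004, 0.006]
ft_force: [15.6, 12.6, -3.9]
grip_width: 0.0361
grip_force: 30.0
```

Request:
servo_tool --rows '[1,0.001,0.002,0,0,1,0,0.001,0,0,1,0,0,0,0]'

```text
time: 15.02
position: [0.4817, -0.0977, 0.0412]
tool_rot: [0.649, 0.761, 0.002, 0.004]
ft_force: [7.0, 3.5, -2.5]
grip_width: 0.0361
grip_force: 30.0
```

Request:
servo_tool --rows '[-0.2,0,0,0,0,-0.2,0,0,0,0,-0.2,0,0,0,0,-0.2,0,0,0,0,-0.2,0,0,0,0]'

```text
time: 15.43
position: [0.4759, -0.0961, 0.0403]
tool_rot: [0.649, 0.761, -0.001, -0.001]
ft_force: [-0.2, -0.5, 0.6]
grip_width: 0.0513
grip_force: 0.0
```

```bash
python3 - <<'E'
from h import *
st(); p=shot('wrist','w5.png'); places(p,['carriage_grip','carriage','knob_grip'])
E
```

```text
t 15.4333 pos [ 0.4759 -0.0961  0.0403] R [[-0.158, 0.987, -0.003], [0.987, 0.158, 0.001], [0.001, -0.002, -1.0]] F [-0.18 -0.5   0.58] w 0.05127005043485497 q [-0.43  0.66  1.92 -0.    0.56 -0.59]
carriage_grip [([0.4831, -0.0984, 0.0553], 0.97)]
carriage [([0.4775, -0.0946, 0.0122], 0.77)]
knob_grip [([0.471, -0.0279, 0.0571], 0.79)]
```

View pics/w5.png

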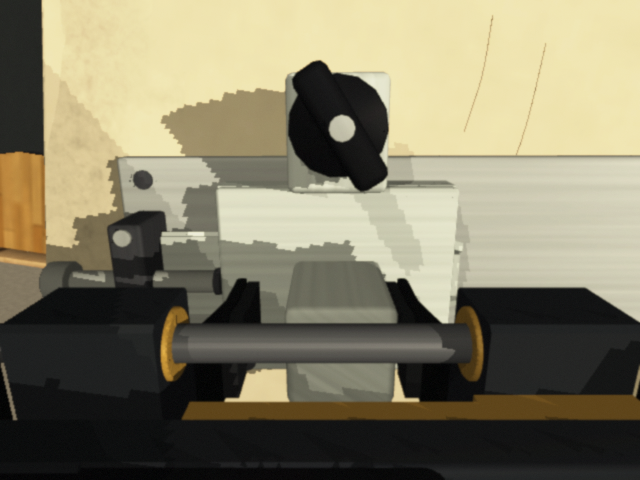

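The carriage stayed home. The screw tip is flush with its front at (220,280), and the knob cap at (342,128) puts the block centre within 0.5 mm of where it was when pressed. I'll lift clear and go over the knob.

Request:
servo_tool --rows '[-0.2,0,0.005,0,0,-0.2,0,0,-0.015,0,-0.2,0,0,-0.035,0,-0.2,0,0,-0.035,0,-0.2,0,0,0,0]'

```text
time: 16.05
position: [0.4862, -0.0971, 0.1306]
tool_rot: [0.649, 0.761, 0.002, 0.005]
ft_force: [1.3, 0.0, -0.8]
grip_width: 0.0525
grip_force: 0.0
```

```bash
python3 - <<'E'
from h import *
plan(np.array([.4708,-.0260,.125]),41,c=-.2)
E
```

```text
[-0.2, 0.015, -0.001, 0.001, np.float64(-6.4)]
[-0.2, 0.014, 0.001, 0.001, np.float64(-6.4)]
[-0.2, 0.014, 0.002, 0.001, np.float64(-6.4)]
[-0.2, 0.014, 0.004, 0.001, np.float64(-6.4)]
[-0.2, 0.014, 0.006, 0.001, np.float64(-6.3)]
```

Request:
servo_tool --rows '[-0.2,0.015,-0.001,0.001,-6.4,-0.2,0.014,0.001,0.001,-6.4,-0.2,0.014,0.002,0.001,-6.4,-0.2,0.014,0.004,0.001,-6.4,-0.2,0.014,0.006,0.001,-6.3]'

```text
time: 16.47
position: [0.4666, -0.0239, 0.1203]
tool_rot: [0.413, 0.911, -0.0, 0.0]
ft_force: [0.6, 0.5, 0.4]
grip_width: 0.0523
grip_force: 0.0
```

Request:
servo_tool --rows '[-0.2,0,0,0,0,-0.2,0,0,0,0,-0.2,0,0,0,0]'

```text
time: 16.72
position: [0.4673, -0.025, 0.1205]
tool_rot: [0.416, 0.909, -0.0, 0.001]
ft_force: [-1.0, 0.2, -0.4]
grip_width: 0.0523
grip_force: 0.0
```

```bash
python3 - <<'E'
from h import *
st(); p=shot('wrist','w6.png'); places(p,['carriage_grip','carriage','knob_grip'])
for n in('top','scene','wrist'):
    p=shot(n); places(p,['knob_grip','carriage_grip'])
E
```

```text
t 16.7167 pos [ 0.4673 -0.025   0.1205] R [[-0.654, 0.756, 0.001], [0.756, 0.654, -0.001], [-0.001, 0.0, -1.0]] F [-0.97  0.16 -0.37] w 0.05230596737847443 q [-0.29  0.49  1.92 -0.    0.73 -1.01]
carriage_grip [([0.4853, -0.0974, 0.055], 0.56)]
carriage [([0.4802, -0.0922, 0.013], 0.78)]
knob_grip [([0.4721, -0.0269, 0.0567], 0.97), ([0.4835, -0.0966, 0.0557], 0.15)]
knob_grip []
carriage_grip [([0.4807, -0.098, 0.0518], 0.42)]
knob_grip []
carriage_grip [([0.4816, -0.0978, 0.0556], 0.91)]
knob_grip [([0.4722, -0.0277, 0.0597], 0.8)]
carriage_grip [([0.4837, -0.0961, 0.0556], 0.72)]
```

View pics/w6.png

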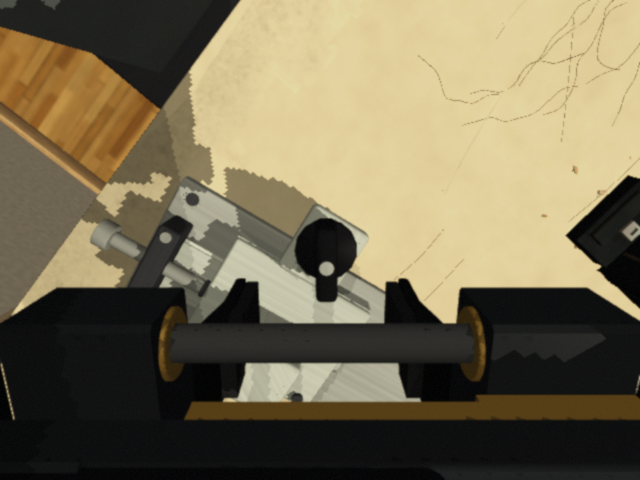

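The bar stands upright in the image, columns 315–337, with its cap at (327,268). So its thickness lies along tool y at this yaw, and the knob axis is at about (0.4714, -0.0257).

```bash
python3 - <<'E'
from h import *
plan(np.array([.4714,-.0257,.047]),41,c=-.2,step=.025)
E
```

```text
[-0.2, -0.001, 0.001, 0.024, np.float64(-0.0)]
[-0.2, -0.002, 0.001, 0.025, np.float64(-0.0)]
[-0.2, -0.001, 0.001, 0.024, np.float64(-0.0)]
```

Request:
servo_tool --rows '[-0.2,-0.002,0.002,0.02,0,-0.2,-0.001,0.001,0.02,0,-0.2,0,0,0.02,0,-0.2,0,0,0.01,0,-0.2,0,0,0.003,0]' --newtons 20

```text
time: 17.78
position: [0.4699, -0.0245, 0.0459]
tool_rot: [0.415, 0.91, -0.0, -0.002]
ft_force: [-0.5, -0.0, 0.9]
grip_width: 0.0521
grip_force: 0.0
```

Request:
servo_tool --rows '[1,0,0,0,0,1,0,0,0,0,1,0,0,0,0,1,0,0,0,0,1,0,0,0,0]'

```text
time: 18.2
position: [0.4714, -0.0248, 0.0482]
tool_rot: [0.415, 0.91, 0.0, 0.001]
ft_force: [0.1, 0.2, 0.1]
grip_width: 0.0264
grip_force: 0.0
```

Request:
servo_tool --rows '[1,0,0,0,0,1,0,0,0,0,1,0,0,0,0,1,0,0,0,0,1,0,0,0,0]'

```text
time: 18.62
position: [0.4711, -0.0248, 0.0478]
tool_rot: [0.415, 0.91, 0.0, 0.0]
ft_force: [0.2, -0.2, 4.4]
grip_width: 0.012
grip_force: 20.0
```

Request:
servo_tool --rows '[1,0.001,-0.0015,0,0,1,0.001,-0.0015,0,0,1,0.0005,-0.001,0,0,1,0,0,0,0]' --newtons 45

```text
time: 18.95
position: [0.4687, -0.0253, 0.0478]
tool_rot: [0.415, 0.91, 0.001, 0.003]
ft_force: [4.8, 4.9, 0.8]
grip_width: 0.0117
grip_force: 45.0
```

Request:
servo_tool --rows '[1,-0.0007,0.001,0,4,1,0,0,0,6,1,0,0,0,6,1,0,0,0,6,1,0,0,0,6]'

```text
time: 19.37
position: [0.4689, -0.0251, 0.0478]
tool_rot: [0.625, 0.781, 0.001, 0.001]
ft_force: [3.2, 4.2, 3.9]
grip_width: 0.0115
grip_force: 45.0
```

Request:
servo_tool --rows '[1,0,0,0,6,1,0,0,0,6,1,0,0,0,6,1,0,0,0,3,1,0,0,0,0]'

```text
time: 19.78
position: [0.4683, -0.0245, 0.0478]
tool_rot: [0.756, 0.655, 0.001, 0.0]
ft_force: [1.9, 6.0, 4.0]
grip_width: 0.0118
grip_force: 45.0
```

```bash
python3 - <<'E'
from h import *
o=st(); print(np.round(o['moment'],2)); M=R.from_quat(o['tool_rot']).as_matrix(); print(np.degrees(np.arctan2(M[1,1],M[0,1])))
E
```

```text
t 19.7833 pos [ 0.4683 -0.0245  0.0478] R [[0.143, 0.99, 0.002], [0.99, -0.143, 0.001], [0.001, 0.002, -1.0]] F [1.94 6.03 4.02] w 0.011804662153007092 q [-0.29  0.64  1.96  0.    0.54 -0.15]
[ 0.94 -0.43 -0.06]
-8.204883956046448
```

Request:
servo_tool --rows '[1,0.001,0,0,5,1,0,0,0,5,1,0,0,0,4,1,0,0,0,0]'

```text
time: 20.12
position: [0.4688, -0.0241, 0.0478]
tool_rot: [0.83, 0.558, 0.001, 0.001]
ft_force: [3.5, 4.3, 4.4]
grip_width: 0.0118
grip_force: 45.0
```

Request:
servo_tool --rows '[1,0.0005,0,0,3,1,0,0,0,3,1,0,0,0,0]'

```text
time: 20.37
position: [0.4691, -0.0239, 0.0478]
tool_rot: [0.857, 0.516, 0.001, 0.001]
ft_force: [4.2, 3.4, 3.5]
grip_width: 0.0117
grip_force: 45.0
```

```bash
cat >>h.py <<'E'
def stm():
    o=st(); print('M',np.round(o['moment'],2)); M=R.from_quat(o['tool_rot']).as_matrix(); print('yaw',np.degrees(np.arctan2(M[1,1],M[0,1])))
E
python3 -c "
from h import *
stm()"
```

```text
t 20.3667 pos [ 0.4691 -0.0239  0.0478] R [[0.468, 0.884, 0.003], [0.884, -0.468, -0.001], [0.001, 0.003, -1.0]] F [4.16 3.45 3.53] w 0.011714979102212935 q [-0.29  0.64  1.96  0.    0.54  0.2 ]
M [ 0.63 -0.44  0.4 ]
yaw -27.92792410634173
```

Request:
servo_tool --rows '[1,0,0,0,3,1,0,0,0,2,1,0,0,0,0]' --newtons 55

```text
time: 20.62
position: [0.4703, -0.0234, 0.0478]
tool_rot: [0.878, 0.479, 0.002, 0.002]
ft_force: [7.2, 9.2, 3.2]
grip_width: 0.012
grip_force: 55.0
```

```bash
python3 -c "
from h import *
stm()"
```

```text
t 20.6167 pos [ 0.4703 -0.0234  0.0478] R [[0.541, 0.841, 0.005], [0.841, -0.541, -0.001], [0.002, 0.005, -1.0]] F [7.16 9.24 3.23] w 0.012020432437002739 q [-0.29  0.64  1.96  0.    0.54  0.28]
M [ 1.47 -1.07  1.1 ]
yaw -32.74185617060196
```

Request:
servo_tool --rows '[1,0,0,0,3,1,0,0,0,3,1,0,0,0,0]'

```text
time: 20.87
position: [0.4703, -0.0238, 0.0478]
tool_rot: [0.901, 0.433, 0.002, 0.002]
ft_force: [6.5, 7.3, 2.4]
grip_width: 0.0129
grip_force: 60.5
```

```bash
python3 -c "
from h import *
stm()"
```

```text
t 20.8667 pos [ 0.4703 -0.0238  0.0478] R [[0.624, 0.781, 0.005], [0.781, -0.624, -0.002], [0.002, 0.005, -1.0]] F [6.47 7.28 2.39] w 0.012909243204623513 q [-0.29  0.64  1.96 -0.    0.54  0.39]
M [ 1.22 -0.93  1.39]
yaw -38.63354382137011
```

Request:
servo_tool --rows '[1,0,0,0,-4,1,0,0,0,-2,-0.3,0,0,0,0,-0.3,0,0,0,0,-0.3,0,0,0,0]'

```text
time: 21.28
position: [0.4665, -0.0238, 0.0471]
tool_rot: [0.879, 0.477, -0.001, -0.001]
ft_force: [-0.5, -0.2, 0.0]
grip_width: 0.0246
grip_force: 0.0
```

Request:
servo_tool --rows '[-0.3,0,0,0,0,-0.3,0,0,0,0,-0.3,0,0,0,0,-0.3,0,0,-0.01,0,-0.3,0,0,-0.03,0]'

```text
time: 21.7
position: [0.465, -0.0234, 0.085]
tool_rot: [0.879, 0.477, -0.003, -0.003]
ft_force: [-0.5, -0.5, 0.2]
grip_width: 0.0539
grip_force: 0.0
```

Request:
servo_tool --rows '[-0.3,0,0,-0.035,6,-0.3,0,0,0,-7,-0.3,0,0,0,-7,-0.3,0,0,0,0,-0.3,0,0,0,0]'

```text
time: 22.12
position: [0.4674, -0.0239, 0.1224]
tool_rot: [0.844, 0.536, -0.0, -0.0]
ft_force: [-0.4, 0.1, 0.0]
grip_width: 0.0563
grip_force: 0.0
```

```bash
python3 - <<'E'
from h import *
stm(); p=shot('wrist','w7.png'); places(p,['carriage_grip','knob_grip','carriage'])
p=shot('scene'); places(p,['carriage_grip','knob_grip'])
E
```

```text
t 22.1167 pos [ 0.4674 -0.0239  0.1224] R [[0.426, 0.905, -0.0], [0.905, -0.426, 0.0], [-0.0, -0.0, -1.0]] F [-0.36  0.11  0.02] w 0.056296953361634004 q [-0.29  0.49  1.91 -0.    0.74  0.15]
M [-0.03  0.08 -0.01]
yaw -25.20718625299529
carriage_grip []
knob_grip [([0.471, -0.0262, 0.0609], 0.83)]
carriage [([0.4769, -0.0907, 0.0109], 0.88)]
carriage_grip [([0.481, -0.0969, 0.0584], 0.62)]
knob_grip [([0.4856, -0.0961, 0.0553], 0.52), ([0.4688, -0.0229, 0.0619], 0.5)]
```

View pics/w7.png

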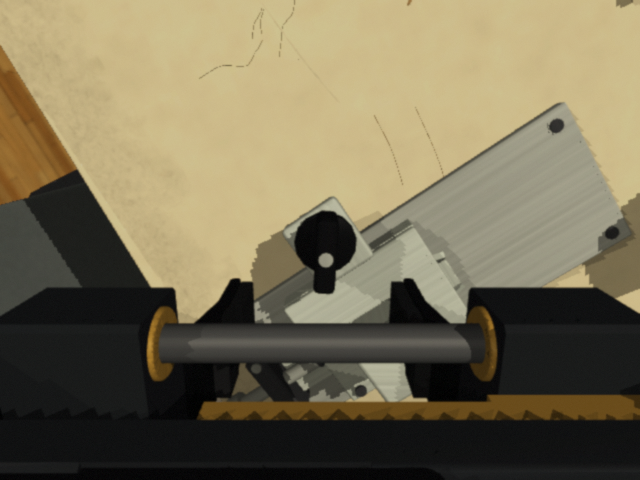

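After the turn the bar is upright again, with its cap at (326,260) at yaw -25°, and the carriage is still at the screw. I gave back 6° while still gripping, so I'll regrip, feel for the end stop once more and release without turning back.

```bash
python3 - <<'E'
from h import *
plan(np.array([.4699,-.0243,.049]),-27,c=-.3,step=.016)
E
```

```text
[-0.3, 0.0, 0.0, 0.015, np.float64(0.4)]
[-0.3, 0.0, 0.001, 0.015, np.float64(0.4)]
[-0.3, 0.0, 0.0, 0.014, np.float64(0.4)]
[-0.3, 0.0, 0.001, 0.015, np.float64(0.4)]
[-0.3, 0.001, 0.0, 0.014, np.float64(0.3)]
```

Request:
servo_tool --rows '[-0.3,0,0.001,0.015,0.4,-0.3,0,0.001,0.015,0.4,-0.3,0,0,0.014,0.4,-0.3,0,0,0.015,0.4,-0.3,0,0,0.014,0.3]' --newtons 55

```text
time: 22.88
position: [0.4696, -0.0248, 0.0486]
tool_rot: [0.853, 0.523, -0.0, -0.0]
ft_force: [-0.3, -0.5, 0.4]
grip_width: 0.0564
grip_force: 0.0
```

Request:
servo_tool --rows '[1,0,0,0,0,1,0,0,0,0,1,0,0,0,0,1,0,0,0,0,1,0,0,0,0]'

```text
time: 23.3
position: [0.4702, -0.0249, 0.0502]
tool_rot: [0.852, 0.523, 0.001, 0.001]
ft_force: [-0.1, 0.3, 0.1]
grip_width: 0.0311
grip_force: 0.0
```

Request:
servo_tool --rows '[1,0,0,0,0,1,0,0,0,0,1,0,0,0,0,1,0,0,0,0,1,0,0,0,0]'

```text
time: 23.72
position: [0.4693, -0.0246, 0.0498]
tool_rot: [0.852, 0.523, -0.0, -0.0]
ft_force: [-2.1, 0.3, 5.9]
grip_width: 0.0117
grip_force: 54.9
```

```bash
python3 -c "
from h import *
stm()"
```

```text
t 23.7167 pos [ 0.4693 -0.0246  0.0498] R [[0.453, 0.891, -0.0], [0.891, -0.453, 0.0], [0.0, -0.0, -1.0]] F [-2.13  0.27  5.92] w 0.011688166091938587 q [-0.29  0.63  1.95  0.    0.55  0.18]
M [ 0.05  0.32 -0.12]
yaw -26.943001938549862
```

Request:
servo_tool --rows '[1,0,0,0,2,1,0,0,0,2,1,0,0,0,0]'

```text
time: 23.97
position: [0.4695, -0.0246, 0.0498]
tool_rot: [0.869, 0.495, -0.0, 0.0]
ft_force: [-0.3, 2.9, 5.5]
grip_width: 0.0117
grip_force: 55.8
```

```bash
python3 -c "
from h import *
stm()"
```

```text
t 23.9667 pos [ 0.4695 -0.0246  0.0498] R [[0.51, 0.86, -0.0], [0.86, -0.51, -0.001], [-0.001, 0.0, -1.0]] F [-0.33  2.9   5.51] w 0.011733265288791045 q [-0.29  0.63  1.95 -0.    0.55  0.25]
M [0.31 0.2  0.91]
yaw -30.685302002625544
```

Request:
servo_tool --rows '[1,0,0,0,2,1,0,0,0,1,1,0,0,0,0]' --newtons 60

```text
time: 24.22
position: [0.4699, -0.0248, 0.0498]
tool_rot: [0.881, 0.473, -0.0, 0.001]
ft_force: [0.2, 1.9, 6.1]
grip_width: 0.0117
grip_force: 63.0
```

```bash
python3 -c "
from h import *
stm()"
```

```text
t 24.2167 pos [ 0.4699 -0.0248  0.0498] R [[0.553, 0.833, 0.001], [0.833, -0.553, -0.001], [-0.001, 0.001, -1.0]] F [0.22 1.94 6.09] w 0.011673691784378949 q [-0.29  0.63  1.95 -0.    0.55  0.3 ]
M [0.38 0.14 1.33]
yaw -33.58654739948396
```

Request:
servo_tool --rows '[1,0,0,0,2,1,0,0,0,1,1,0,0,0,0]'

```text
time: 24.47
position: [0.4697, -0.0251, 0.0498]
tool_rot: [0.893, 0.449, -0.0, 0.001]
ft_force: [-0.3, 0.3, 5.6]
grip_width: 0.0122
grip_force: 63.6
```

```bash
python3 -c "
from h import *
stm()"
```

```text
t 24.4667 pos [ 0.4697 -0.0251  0.0498] R [[0.596, 0.803, 0.0], [0.803, -0.596, -0.002], [-0.001, 0.001, -1.0]] F [-0.33  0.29  5.65] w 0.012182903840655953 q [-0.29  0.63  1.95 -0.    0.55  0.35]
M [0.05 0.19 1.32]
yaw -36.58469855171139
```

Torque levels off at 1.3 N m with the pads slipping over the bar, so the knob is at its stop. I'll release without turning back and lift away.

Request:
servo_tool --rows '[-0.3,0,0,0,0,-0.3,0,0,0,0,-0.3,0,0,0,0,-0.3,0,0,0,0,-0.3,0,0,0,0]'

```text
time: 24.88
position: [0.4695, -0.0248, 0.0492]
tool_rot: [0.895, 0.446, -0.0, -0.0]
ft_force: [-0.7, 0.6, 0.9]
grip_width: 0.0383
grip_force: 0.0
```

Request:
servo_tool --rows '[-0.3,0,0,-0.005,0,-0.3,0,0,-0.03,0,-0.3,0,0,-0.035,0,-0.3,0,0,-0.035,-6,-0.3,0,0,-0.03,-6]'

```text
time: 25.3
position: [0.4695, -0.0247, 0.1866]
tool_rot: [0.842, 0.54, 0.0, 0.0]
ft_force: [1.2, -0.2, 0.5]
grip_width: 0.0562
grip_force: 0.0
```

Request:
servo_tool --rows '[-0.3,-0.02,0,-0.01,-6,-0.3,-0.03,0,0,-6,-0.3,-0.03,0,0,-6,-0.3,0,0,0,-6,-0.3,0,0,0,0]'

```text
time: 25.72
position: [0.4444, -0.1018, 0.195]
tool_rot: [0.713, 0.701, 0.0, 0.0]
ft_force: [-0.6, 0.5, -0.1]
grip_width: 0.0567
grip_force: 0.0
```

```bash
python3 - <<'E'
from h import *
stm(); p=shot('wrist','w8.png'); places(p,['carriage_grip','knob_grip','carriage','end_stop'])
a=p['pixels']; cv2.imwrite('pics/w8.png',cv2.cvtColor(a,cv2.COLOR_RGB2BGR))
E
```

```text
t 25.7167 pos [ 0.4444 -0.1018  0.195 ] R [[0.018, 1.0, 0.001], [1.0, -0.018, -0.0], [-0.0, 0.001, -1.0]] F [-0.65  0.49 -0.12] w 0.05671497965627732 q [-0.47  0.34  1.87  0.    0.92 -0.45]
M [-0.14 -0.01 -0.04]
yaw -1.019566052786252
carriage_grip [([0.4831, -0.0966, 0.0525], 0.91)]
knob_grip [([0.4689, -0.0279, 0.0601], 0.75)]
carriage [([0.478, -0.0904, 0.0105], 0.56)]
end_stop [([0.4025, -0.1027, 0.0098], 0.75)]
```

View pics/w8.png

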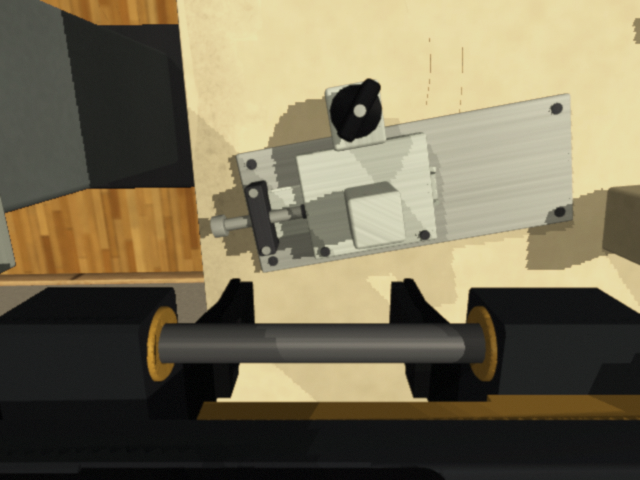

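The carriage is parallel to the rail, with the screw tip on its front at (305,212) and the knob at its stop. As a last check I'll regrip the block and compare its position with the pressed-home value, TCP x 0.4815.

```bash
python3 - <<'E'
from h import *
plan(np.array([.4822,-.097,.1]),9.1,c=-.7)
E
```

```text
[-0.7, 0.001, 0.013, 0.031, np.float64(-3.3)]
[-0.7, 0.0, 0.012, 0.032, np.float64(-3.4)]
[-0.7, 0.0, 0.013, 0.031, np.float64(-3.3)]
```

Request:
servo_tool --rows '[-0.7,0.001,0.013,0.031,-3.3,-0.7,0,0.012,0.032,-3.4,-0.7,0,0.013,0.031,-3.3,-0.7,0,0,0,0,-0.7,0,0,0,0]' --newtons 10

```text
time: 26.38
position: [0.4815, -0.0966, 0.0988]
tool_rot: [0.649, 0.761, -0.001, -0.003]
ft_force: [-0.6, 0.3, 1.3]
grip_width: 0.0731
grip_force: 0.0
```

Request:
servo_tool --rows '[-0.7,0,0,0,0,-0.7,0,0,0.02,0,-0.7,0,0,0.02,0,-0.7,0,0,0.012,0,-0.7,0,0,0,0]'

```text
time: 26.8
position: [0.482, -0.0977, 0.0491]
tool_rot: [0.649, 0.76, -0.0, -0.0]
ft_force: [0.6, 0.3, -0.4]
grip_width: 0.074
grip_force: 0.0
```

Request:
servo_tool --rows '[1,0,0,0,0,1,0,0,0,0,1,0,0,0,0,1,0,0,0,0,1,0,0,0,0]'

```text
time: 27.22
position: [0.4831, -0.0981, 0.0493]
tool_rot: [0.649, 0.761, 0.0, 0.001]
ft_force: [0.8, 0.5, -0.7]
grip_width: 0.0484
grip_force: 0.0
```

Request:
servo_tool --rows '[1,0,0,0,0,1,0,0,0,0,1,0,0,0,0,1,0,0,0,0,1,0,0,0,0]'

```text
time: 27.63
position: [0.4823, -0.0979, 0.0487]
tool_rot: [0.649, 0.761, -0.0, -0.0]
ft_force: [-2.0, -1.5, 5.3]
grip_width: 0.0362
grip_force: 10.0
```

Request:
servo_tool --rows '[1,0,-0.0015,0,0,1,0,-0.0015,0,0,1,0,-0.001,0,0,1,0,0,0,0]' --newtons 30

```text
time: 27.97
position: [0.4821, -0.0981, 0.0488]
tool_rot: [0.649, 0.76, 0.002, 0.003]
ft_force: [8.9, 7.8, 0.9]
grip_width: 0.0358
grip_force: 30.1
```

Request:
servo_tool --rows '[1,0,-0.001,0,0,1,0,-0.001,0,0,1,0,0,0,0]'

```text
time: 28.22
position: [0.482, -0.0983, 0.049]
tool_rot: [0.65, 0.76, 0.003, 0.004]
ft_force: [12.0, 11.2, 0.0]
grip_width: 0.0357
grip_force: 30.0
```

It doesn't move under about 14 N and sits within 0.5 mm of the pressed-home position. I'll relax, release and clear.

Request:
servo_tool --rows '[1,0,0.003,0,0,1,0,0.003,0,0,-0.6,0,0,0,0,-0.6,0,0,0,0,-0.6,0,0,0,0]'

```text
time: 28.63
position: [0.4824, -0.0979, 0.0482]
tool_rot: [0.649, 0.761, 0.0, -0.0]
ft_force: [-0.2, 0.6, -0.2]
grip_width: 0.0485
grip_force: 0.0
```

Request:
servo_tool --rows '[-0.6,0,0,0,0,-0.6,0,0,0,0,-0.6,0,0,0,0,-0.6,0,0,-0.02,0,-0.6,0,0,-0.035,0]'

```text
time: 29.05
position: [0.4801, -0.097, 0.1012]
tool_rot: [0.649, 0.761, -0.001, -0.004]
ft_force: [-0.1, -0.0, 0.5]
grip_width: 0.0688
grip_force: 0.0
```

Request:
servo_tool --rows '[-0.6,0,0,-0.035,0,-0.6,0,0,-0.035,0,-0.6,0,0,0,0,-0.6,0,0,0,0]'

```text
time: 29.38
position: [0.4839, -0.0985, 0.1755]
tool_rot: [0.649, 0.761, 0.001, 0.003]
ft_force: [0.4, 0.2, -0.4]
grip_width: 0.0695
grip_force: 0.0
```

```bash
python3 - <<'E'
from h import *
stm(); p=shot('wrist'); places(p,['carriage_grip','knob_grip'])
print(robot.hand_in())
E
```

```text
t 29.3833 pos [ 0.4839 -0.0985  0.1755] R [[-0.158, 0.987, 0.005], [0.987, 0.158, -0.002], [-0.003, 0.005, -1.0]] F [ 0.4   0.17 -0.39] w 0.06952836164194669 q [-0.43  0.42  1.81  0.    0.91 -0.59]
M [-0.08  0.04 -0.  ]
yaw 9.07372005518118
carriage_grip [([0.4856, -0.0948, 0.0554], 0.76), ([0.4723, -0.023, 0.0601], 0.31)]
knob_grip [([0.4723, -0.0235, 0.0575], 0.82)]
the job is handed in; nothing more can be done
None
```

The carriage is on the rail, was pressed against the stop screw with about 17 N and locked there with the clamp knob at its stop; the arm touched nothing else and is clear, and the job was handed in at about 29 s, with no verdict returned.

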